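Open the punch's oil pot

TASK

Open the lever punch's oil pot for refilling: unscrew the ribbed red cap, then, lifting only lightly, turn it on until you feel it slip past the hidden catch, and keep hold of it as it comes free because a spring pushes it off. Never force it. Stand the cap upright, open side down, in the shallow steel tray, setting it down gently, then let go of it. Do not disturb the other things on the bench.

Things in the scene. Friction and masses are not known exactly. Their poses are not given: they have to be found in the camera images.
- oil_pot: Green round oil reservoir fixed to the bench; origin at the centre of its underside, z up. Flange 92 mm across, 8 mm high; body 76 mm across, its flat shoulder at z = 52 mm. On it a brass threaded neck 34 mm across (41 mm over the ridges). A spring plunger on its axis pushes the cap up, 8 to 9 N when closed, 4 to 5 N at the catch; uncovered it stands up to z = 122 mm.
- neck_top (a point): Centre of the top of the neck, 85 mm above the pot's underside, under the cap. Three-start right-hand thread, 19.5 mm rise per turn, play 1.5 mm up and down, 1 mm sideways. Above it a steel catch ring with three slots, hidden by the cap and set at a different angle each time: after the thread the cap's three lugs are caught under it until they meet the slots (each about 0.3 rad of free width).
- cap: Red ribbed straight-sided screw cap, black dot on top, 50 mm across, 56 mm high, 90 g; origin at the centre of its open underside, z up. Closed, its origin is 55 mm above the pot's. It turns anticlockwise seen from above, leaves the thread after about 5.4 rad and 17 mm of rise, springs up to the catch (22 mm of rise), lifts out 0.3 to 2 rad of turning later, and is clear above 29 mm of rise.
- cap_grip (a point): Point on the cap's axis 45 mm above its origin, middle of its solid upper 22 mm, to be gripped there. Let go on the thread or under the catch it stays in place, and may be gripped again. Over 20 N of pull, push or side load on the cap harms thread and catch: lift lightly while turning on, and feel whether it is caught (the force on the tool grows with each mm) or rises freely.
- tray: Shallow open steel tray with a dark floor, fixed to the bench, 130 mm along its x by 110 mm along its y, walls 3 mm thick and 14 mm high; origin at the centre of its underside. Its inner floor is 3 mm above the origin.
- glue_bottle: White glue bottle with orange tip, 53 mm across, 165 mm high, origin at the centre of its underside. Leave alone.
- masking_tape: Roll of white masking tape lying flat, 107 mm across, 25 mm high, origin at the centre of its underside. Leave alone.
- spring_clamp: Blue plastic spring clamp lying flat, 58 x 111 x 21 mm, origin at the middle of its underside. Leave alone.
- flat_brush: Flat brush with wooden handle lying down, 162 x 30 x 10 mm, long along its x, origin at the middle of its underside. Leave alone.
- staple_box: Small red box of staples, 36 x 58 x 19 mm, origin at the middle of its underside. Leave alone.

How it is judged:
By the outcome, as a careful person would: the job done as asked, in the order asked, and still so for the second after the job is handed in, with the robot touching nothing.
It also fails if it takes over 72 s, if anything falls off the work surface, if the arm or the gripper's body presses on something with over 40 N, if the wrist force passes 120 N, or if a joint passes its speed limit or range.

ROBOT

A 6-joint arm with a two-finger parallel gripper is mounted at the origin on a cart in front of the work surface, level with it; the furniture and walls round the work are solid. World frame = base frame: x ahead of the robot, y to its left, z up, the work surface at z = 0. Lengths are in m, angles in degrees, forces in N, time in s.
With the tool pointing down it reaches from about 0.375 to 0.9 m from the base axis. Payload 3.1 kg.
Tool frame: the origin (TCP) lies at the very end of the fingers, on their centre line; the grasp point (between the pads) lies 19 mm behind it; z points along the fingers, y is the line along which they close (so a half turn about z gives the same grasp; the last joint's range is limited). The gripper opens to 87 mm and grips with 3 to 60 N. Pads are 19 mm wide; open, the fingers measure 117 mm over their backs; the gripper's body (75 mm by 190 mm) begins 51 mm behind the grasp point.
Start: joints at [-73.711, 30.224, 82.088, -0, 67.689, -10.227], TCP at [0.279, -0.559, 0.223] pointing down, gripper open.
Joint ranges: [-176.69, 176.69], [-43.24, 126.21], [12.49, 139.97], [-82, 262], [0, 151.66], [-163.58, 163.58]. Speed limits (degrees/s): [159.86, 159.86, 180, 180, 180, 180].

INTERFACE

Orientations are given as a 3x3 rotation matrix whose columns are the frame's x, y, z axes.
In Python, from rig import bot gives the robot as it stands.
- The arm moves only by the tool move_arm, never from a script. Its argument "increments" is a list of rows, each an object with "xyz": the shift along the tool's x, y, z in mm, a list of three; "roll": the turn about the tool's z in rad; "grip": the opening in per cent of the stroke, from 0 (shut) to 100 (fully open). A call has 1 to 5 rows; each row shifts and turns the commanded pose from where the row before left it, along the tool's axes as they then stand; what a row does not reach is not made up. A row lasts 1/12 s, in which the tool goes at most 41.7 mm and 7.16 degrees, less where a joint would pass 70% of its speed; a pose out of reach is approached as far as the arm can. A call is refused whole if a number of a shift passes 41.7 or a number of a turn 0.125, either way. A call with a gripper value outside its range is refused whole. The fingers move at their own pace and stop on an object; the grip force is fixed at half the most. Time passes only in rows, so rows that do not move let the fingers close. It gives the time, the measured TCP pose, the force, the opening and the grip force at its end, in the units of the state.
- bot.read_state(): the state, without advancing time (a new reading comes with each control period).
- bot.capture(name): name is "side" or "top"; returns (picture, depth): 400x640x3 uint8, red, green, blue; 400x640 float32, m along the optical axis (not along the pixel's ray), 0 where there is no reading.
- bot.camera_model(name): a dict with "intrinsics" (3x3 intrinsics, pixels), "D" ([k1, k2, p1, p2, k3] as OpenCV has them; the pictures are not rectified), "rvec" (rotation vector, rad) and "tvec" (3), from world to camera coordinates, as OpenCV has them. Camera axes: x right, y down, z forward; pixel columns grow to the right and rows downward; lengths in m; the calibration is good to about 2 mm. A picture is of the moment at which its call begins. camera_model takes no time and is no camera call.
- bot.hand_in(): hands the job in; it is judged then, once.
Trained networks look in the newest picture that a camera, given by its name, has taken for a name from the list of things; names that differ only in an ending like _2 or _b are one class to them, and where a whole thing is asked for, a point or a joint stands for the part that bears it (a point fixed in the world has none). Each returns a list of dicts, best first, with "conf" (0 to 1); they miss things now and then, are a little off and sometimes report something else, mostly with a low value. They report only what shows in the picture. A call takes as long as a camera call.
- bot.spot_in(label, camera): "at" ([x, y, z] in m, in the coordinates of the camera as it stood for that picture, good to about 4 mm: the middle of the surface that is visible of it).
- bot.trace(label, camera): "mask" (400x640 bool, what is visible of it).
The state is a dict: "time_s": time; "joint_positions": joint angles; "qvel": joint speeds; "tau": joint torques, N m; "position": TCP position; "tcp_rot": TCP orientation; "force": force on the tool from outside, world axes, zero at the start; "moment": the same for the moment, N m; "opening": opening from 0.0 (shut) to 1.0 (fully open); "grasp_force": force on a finger pad.
Only numpy, scipy, OpenCV 4.12 (cv2) and the standard library are available. Lean on these libraries where they do the work, as an engineer would, in place of code of your own. Each camera call takes 0.05 s, during which the arm holds its last target. There are 200 camera calls.

## Working session

There is one attempt and no reset: what is moved stays moved. The work goes in short steps, Python scripts to look and compute and a tool call to move; the robot and the scene stay as the last step left them, time stands still between calls to the robot, and variables do not carry over. Pictures are saved under pics/ and viewed, at most 10 in all, crops included, and the job is handed in when it is done.

Besides the shell and the picture viewer there is one more tool, called as a command line: name --argument value ..., lists and objects as JSON in quotes. move_arm: Moves the arm, as the interface text tells. Its arguments: {"type":"object","properties":{"increments":{"type":"array"}},"required":["increments"]}

```bash
mkdir -p pics
cat > h.py <<'E'
import numpy as np, cv2
from rig import bot
def w(cam,p):
    m=bot.camera_model(cam);R=cv2.Rodrigues(np.array(m["rvec"],float))[0]
    return (np.atleast_2d(p)-np.array(m["tvec"]).ravel())@R
def cloud(cam,depth,mask):
    m=bot.camera_model(cam);v,u=np.nonzero(mask&(depth>0))
    n=cv2.undistortPoints(np.c_[u,v].astype(np.float32)[:,None],np.array(m["intrinsics"],float),np.array(m["D"],float))[:,0]
    d=depth[v,u][:,None]
    return w(cam,np.c_[n*d,d])
E
python3 - <<'E'
from h import *
s=bot.read_state();print(s["position"],s["tcp_rot"],s["time_s"],s["force"],s["opening"])
for c in("top","side"):
    p,d=bot.capture(c);cv2.imwrite(f"pics/{c}0.png",p[:,:,::-1])
    for l in("cap","oil_pot","tray","glue_bottle"):
        for r in bot.trace(l,c)[:1]:
            q=cloud(c,d,r["mask"]); print(c,l,round(r["conf"],2),len(q),np.percentile(q,[2,50,98],axis=0).round(3).tolist())
E
```

```text
[ 0.27885771 -0.55852967  0.22155956] [[ 8.94801720e-01  4.46463334e-01 -6.10916460e-04]
 [ 4.46463580e-01 -8.94799336e-01  2.10229974e-03]
 [ 3.91952111e-04 -2.15389338e-03 -9.99997604e-01]] 0.0 [-0.52602107  0.43673469  0.6417202 ] 0.9992709299436076
top cap 0.65 549 [[0.694, -0.284, 0.0], [0.744, -0.234, 0.023], [0.795, -0.188, 0.029]]
top oil_pot 0.62 406 [[0.469, 0.228, -0.0], [0.504, 0.252, 0.047], [0.555, 0.301, 0.067]]
top tray 0.65 1470 [[0.476, -0.259, -0.002], [0.539, -0.203, 0.004], [0.605, -0.144, 0.015]]
top glue_bottle 0.65 331 [[0.671, -0.019, -0.001], [0.688, 0.009, 0.104], [0.74, 0.033, 0.161]]
side cap 0.51 224 [[0.493, 0.244, 0.061], [0.519, 0.254, 0.093], [0.542, 0.288, 0.114]]
side oil_pot 0.54 318 [[0.475, 0.228, 0.002], [0.521, 0.243, 0.03], [0.554, 0.282, 0.054]]
side tray 0.83 1470 [[0.475, -0.261, -0.0], [0.543, -0.2, 0.005], [0.608, -0.139, 0.015]]
side glue_bottle 0.62 535 [[0.677, -0.02, 0.01], [0.697, -0.012, 0.079], [0.716, 0.012, 0.152]]
```

View pics/top0.png

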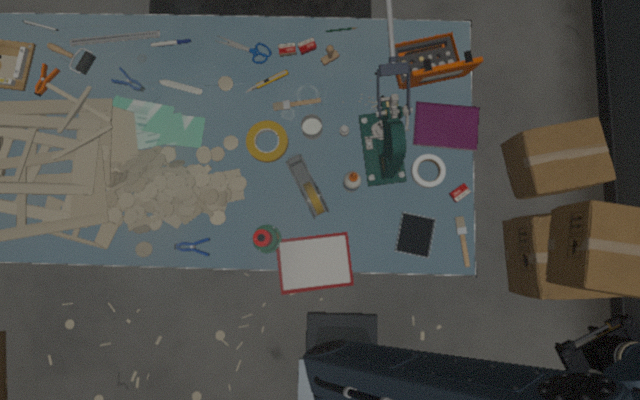

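View pics/side0.png

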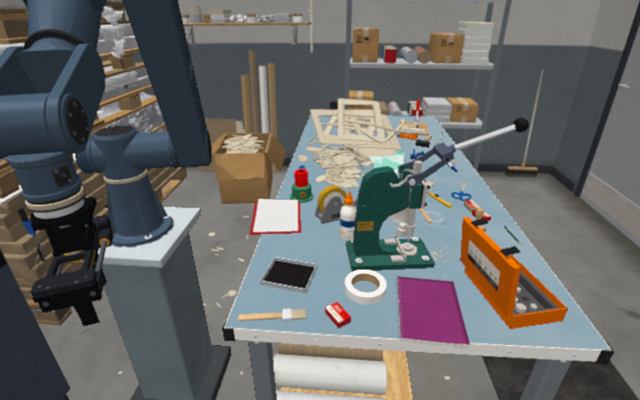

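Run:
```python
from h import *
for c in("top","side"):
    p,d=bot.capture(c)
    q=cloud(c,d,np.ones(d.shape,bool))
    n=q[(abs(q[:,0]-.52)<.05)&(abs(q[:,1]-.26)<.05)]
    t=n[n[:,2]>.102]
    print(c,"top",len(t),t.mean(0).round(4),np.percentile(t,[3,97],axis=0).round(3).tolist(),np.median(t[:,2]))
    if len(t)>10: print(cv2.minEnclosingCircle(t[:,:2].astype(np.float32)))
    f=n[(n[:,2]>.04)&(n[:,2]<.058)]; print("shoulder",len(f),f.mean(0))
    t=q[(abs(q[:,0]-.54)<.09)&(abs(q[:,1]+.2)<.08)&(q[:,2]>.008)&(q[:,2]<.03)]
    print("tray",cv2.minAreaRect(t[:,:2].astype(np.float32)))
```

```text
top top 242 [0.5144 0.27   0.1108] [[0.493, 0.248, 0.107], [0.537, 0.292, 0.115]] 0.1109482702795018
((0.5148188471794128, 0.2701128125190735), 0.02533544972538948)
shoulder 209 [0.51244154 0.26051802 0.05099794]
tray ((0.5391092896461487, -0.2004895806312561), (0.11154856532812119, 0.12990868091583252), 79.26052856445312)
side top 84 [0.517  0.2642 0.1105] [[0.494, 0.246, 0.103], [0.539, 0.288, 0.115]] 0.11167458900419501
((0.516230046749115, 0.2703789174556732), 0.026466485112905502)
shoulder 129 [0.51879384 0.25127169 0.04999639]
tray ((0.5428502559661865, -0.19856032729148865), (0.11532101035118103, 0.1282680481672287), 79.76847076416016)
```

The cap is at top-view pixel (264,237), on the pot at about (0.515, 0.270), with its top at z = 0.111. The dark tray is at (416,234), about (0.541, -0.200), rotated 10°. Both agree with the given sizes. The glue bottle (352,180) is off the route.

move_arm --increments '[{"xyz": [22, -24, 0], "roll": 0, "grip": 100}, {"xyz": [22, -24, 0], "roll": 0, "grip": 100}, {"xyz": [22, -24, 0], "roll": 0, "grip": 100}, {"xyz": [22, -24, 0], "roll": 0, "grip": 100}, {"xyz": [22, -24, 0], "roll": 0, "grip": 100}]'

```text
time_s: 1.02
position: [0.3241, -0.4014, 0.2227]
tcp_rot: [[0.895, 0.446, 0.0], [0.446, -0.895, -0.0], [0.0, 0.0, -1.0]]
force: [1.2, 0.3, 0.0]
opening: 1.0
grasp_force: 0.0
```

move_arm --increments '[{"xyz": [22, -24, 0], "roll": 0, "grip": 100}, {"xyz": [22, -24, 0], "roll": 0, "grip": 100}, {"xyz": [22, -24, 0], "roll": 0, "grip": 100}, {"xyz": [22, -24, 0], "roll": 0, "grip": 100}, {"xyz": [22, -24, 0], "roll": 0, "grip": 100}]'

```text
time_s: 1.43
position: [0.369, -0.2449, 0.2228]
tcp_rot: [[0.895, 0.446, 0.001], [0.446, -0.895, -0.001], [0.0, 0.001, -1.0]]
force: [-0.2, 0.4, 0.1]
opening: 1.0
grasp_force: 0.0
```

move_arm --increments '[{"xyz": [22, -24, 0], "roll": 0, "grip": 100}, {"xyz": [22, -24, 0], "roll": 0, "grip": 100}, {"xyz": [22, -24, 0], "roll": 0, "grip": 100}, {"xyz": [22, -24, 0], "roll": 0, "grip": 100}, {"xyz": [22, -24, 0], "roll": 0, "grip": 100}]'

```text
time_s: 1.85
position: [0.4139, -0.0883, 0.2229]
tcp_rot: [[0.895, 0.446, 0.001], [0.446, -0.895, -0.0], [0.001, 0.001, -1.0]]
force: [-0.0, -0.7, 0.0]
opening: 0.997
grasp_force: 0.0
```

move_arm --increments '[{"xyz": [22, -24, 0], "roll": 0, "grip": 100}, {"xyz": [22, -24, 0], "roll": 0, "grip": 100}, {"xyz": [22, -24, 0], "roll": 0, "grip": 100}, {"xyz": [22, -24, 0], "roll": 0, "grip": 100}, {"xyz": [22, -24, 0], "roll": 0, "grip": 100}]'

```text
time_s: 2.27
position: [0.4588, 0.0684, 0.2229]
tcp_rot: [[0.895, 0.447, 0.001], [0.447, -0.895, -0.0], [0.001, 0.0, -1.0]]
force: [-0.2, -0.4, -0.1]
opening: 0.999
grasp_force: 0.0
```

move_arm --increments '[{"xyz": [22, -24, 0], "roll": 0, "grip": 100}, {"xyz": [22, -24, 0], "roll": 0, "grip": 100}, {"xyz": [22, -24, 0], "roll": 0, "grip": 100}, {"xyz": [22, -24, 0], "roll": 0, "grip": 100}, {"xyz": [22, -24, 0], "roll": 0, "grip": 100}]'

```text
time_s: 2.68
position: [0.5036, 0.225, 0.2228]
tcp_rot: [[0.895, 0.447, 0.001], [0.447, -0.895, -0.0], [0.0, 0.0, -1.0]]
force: [1.0, -0.4, 0.2]
opening: 1.001
grasp_force: 0.0
```

move_arm --increments '[{"xyz": [22, -24, 0], "roll": 0, "grip": 100}, {"xyz": [8.3, -11.7, 0], "roll": 0, "grip": 100}, {"xyz": [0, 0, 0], "roll": 0.1, "grip": 100}, {"xyz": [0, 0, 0], "roll": 0.1, "grip": 100}, {"xyz": [0, 0, 0], "roll": 0.1, "grip": 100}]'

```text
time_s: 3.1
position: [0.514, 0.2687, 0.2224]
tcp_rot: [[0.987, 0.158, -0.001], [0.158, -0.987, -0.001], [-0.001, 0.001, -1.0]]
force: [-0.0, -0.4, -0.6]
opening: 0.994
grasp_force: 0.0
```

move_arm --increments '[{"xyz": [0, 0, 0], "roll": 0.1, "grip": 100}, {"xyz": [0, 0, 0], "roll": 0.1, "grip": 100}, {"xyz": [0, 0, 0], "roll": 0.1, "grip": 100}, {"xyz": [0, 0, 0], "roll": 0.1, "grip": 100}, {"xyz": [0, 0, 0], "roll": 0.1, "grip": 100}]'

```text
time_s: 3.52
position: [0.5142, 0.268, 0.2226]
tcp_rot: [[0.942, -0.336, -0.0], [-0.336, -0.942, -0.001], [-0.0, 0.001, -1.0]]
force: [-0.5, -0.4, -0.3]
opening: 1.0
grasp_force: 0.0
```

Run:
```python
from h import *
s=bot.read_state();print(s["joint_positions"],s["position"],s["tcp_rot"],s["time_s"],s["force"])
for c in("side","top"):
    p,d=bot.capture(c)
    q=cloud(c,d,np.ones(d.shape,bool))
    n=q[(abs(q[:,0]-.515)<.05)&(abs(q[:,1]-.27)<.05)&(q[:,2]>.06)&(q[:,2]<.12)]
    if len(n): print(c,len(n),np.percentile(n,[3,50,97],axis=0).round(4).tolist())
    g=n[(n[:,2]>.065)&(n[:,2]<.104)]
    if len(g)>20:
        from scipy.optimize import least_squares
        print(least_squares(lambda a:np.hypot(g[:,0]-a[0],g[:,1]-a[1])-.025,[.515,.27],loss="soft_l1",f_scale=.002).x)
cv2.imwrite("pics/s1.png",cv2.resize(bot.capture("side")[0][80:280,180:420,::-1],None,fx=3,fy=3))
```

```text
[ 1.65041786e+01  2.67450582e+01  8.86883278e+01 -2.59641904e-02
  6.46023164e+01  1.26135950e+02] [0.51421133 0.26799654 0.22257047] [[ 9.41936559e-01 -3.35790542e-01 -4.81118632e-04]
 [-3.35790785e-01 -9.41936423e-01 -5.69506772e-04]
 [-2.61948176e-04  6.97994452e-04 -9.99999722e-01]] 3.5167 [-0.46005754 -0.39092271 -0.27110307]
side 225 [[0.4932, 0.2453, 0.062], [0.5189, 0.2541, 0.0935], [0.5415, 0.2863, 0.1136]]
[0.51584184 0.27292445]
top 83 [[0.4905, 0.2508, 0.1059], [0.508, 0.2627, 0.1111], [0.5223, 0.2712, 0.1145]]
```

View pics/s1.png

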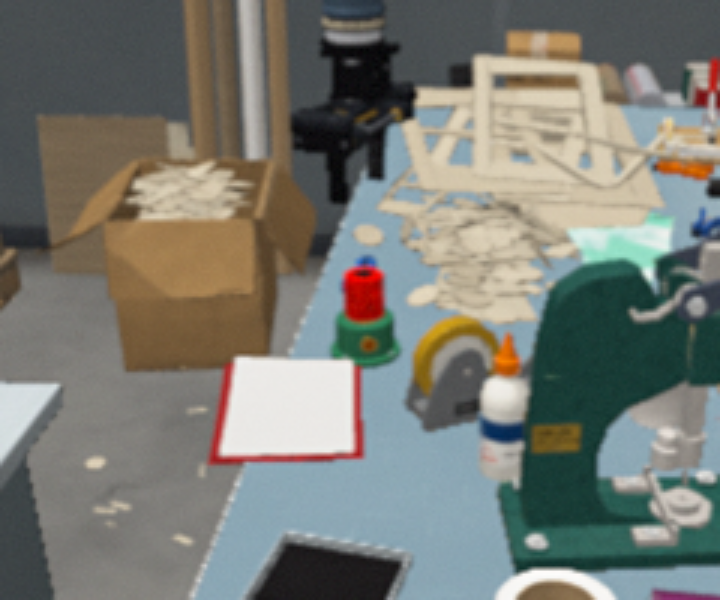

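move_arm --increments '[{"xyz": [0, 0, 10], "roll": 0.1, "grip": 100}, {"xyz": [0, 0, 15], "roll": 0.1, "grip": 100}, {"xyz": [0, 0, 15], "roll": 0.1, "grip": 100}, {"xyz": [0, 0, 15], "roll": 0.1, "grip": 100}, {"xyz": [-1, -2.6, 15], "roll": 0.1, "grip": 100}]'

```text
time_s: 4.08
position: [0.5153, 0.2707, 0.152]
tcp_rot: [[0.668, -0.745, -0.0], [-0.745, -0.668, -0.0], [0.0, 0.0, -1.0]]
force: [-0.1, -0.5, -0.2]
opening: 0.998
grasp_force: 0.0
```

move_arm --increments '[{"xyz": [0, 0, 17], "roll": 0, "grip": 100}, {"xyz": [0, 0, 17], "roll": 0, "grip": 100}, {"xyz": [0, 0, 17], "roll": 0, "grip": 100}, {"xyz": [0, 0, 15], "roll": 0, "grip": 100}, {"xyz": [0, 0, 5], "roll": 0, "grip": 100}]'

```text
time_s: 4.5
position: [0.514, 0.2705, 0.0794]
tcp_rot: [[0.671, -0.741, -0.004], [-0.741, -0.671, -0.001], [-0.002, 0.004, -1.0]]
force: [-0.1, 0.7, 0.2]
opening: 1.006
grasp_force: 0.0
```

move_arm --increments '[{"xyz": [0, 0, 0], "roll": 0, "grip": 70}, {"xyz": [0, 0, 0], "roll": 0, "grip": 65}]'

```text
time_s: 4.67
position: [0.5158, 0.2712, 0.0818]
tcp_rot: [[0.67, -0.742, 0.0], [-0.742, -0.67, -0.0], [0.0, -0.0, -1.0]]
force: [0.1, 1.0, 0.2]
opening: 0.922
grasp_force: 0.0
```

Run:
```python
from h import *
s=bot.read_state();print(np.round(s["joint_positions"],1),s["position"],s["tcp_rot"][0],s["time_s"],s["force"],s["opening"])
p,d=bot.capture("side");cv2.imwrite("pics/s2.png",cv2.resize(p[130:230,240:360,::-1],None,fx=5,fy=5))
```

```text
[ 16.8  38.   94.8  -0.   47.2 154.7] [0.51575718 0.2712073  0.0818021 ] [ 6.70184033e-01 -7.42194943e-01  1.67552350e-04] 4.6667 [0.13483978 1.04040494 0.19343311] 0.921590561614818
```

View pics/s2.png

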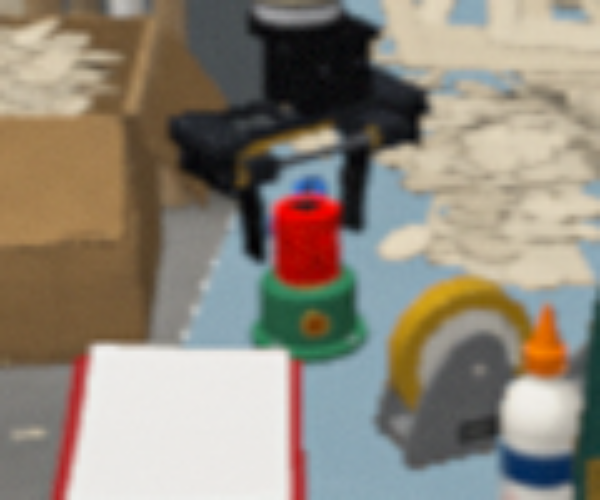

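The fingers straddle the cap, which is at crop pixel (307,235). Closing in short steps and watching the side force.

move_arm --increments '[{"xyz": [0, 0, 0], "roll": 0, "grip": 62}, {"xyz": [0, 0, 0], "roll": 0, "grip": 62}, {"xyz": [0, 0, 0], "roll": 0, "grip": 62}, {"xyz": [0, 0, 0], "roll": 0, "grip": 62}, {"xyz": [0, 0, 0], "roll": 0, "grip": 62}]'

```text
time_s: 5.13
position: [0.5157, 0.2713, 0.0819]
tcp_rot: [[0.67, -0.743, 0.001], [-0.743, -0.67, 0.0], [0.0, -0.001, -1.0]]
force: [-0.6, -0.0, -0.1]
opening: 0.627
grasp_force: 0.0
```

move_arm --increments '[{"xyz": [0, 0, 0], "roll": 0, "grip": 58}, {"xyz": [0, 0, 0], "roll": 0, "grip": 50}]'

```text
time_s: 5.3
position: [0.5172, 0.2725, 0.082]
tcp_rot: [[0.669, -0.743, 0.004], [-0.743, -0.669, 0.003], [0.001, -0.005, -1.0]]
force: [1.3, 3.3, -0.5]
opening: 0.567
grasp_force: 27.9
```

move_arm --increments '[{"xyz": [0, 0, 0], "roll": 0, "grip": 50}, {"xyz": [0, 0, 0], "roll": 0, "grip": 50}]'

```text
time_s: 5.47
position: [0.5172, 0.2725, 0.082]
tcp_rot: [[0.669, -0.743, 0.004], [-0.743, -0.669, 0.002], [0.001, -0.004, -1.0]]
force: [2.3, 5.2, 0.1]
opening: 0.569
grasp_force: 30.0
```

move_arm --increments '[{"xyz": [-0.3, -2.2, 0], "roll": 0, "grip": 50}, {"xyz": [0, 0, 0], "roll": 0, "grip": 50}]'

```text
time_s: 5.63
position: [0.5172, 0.2726, 0.0819]
tcp_rot: [[0.67, -0.742, 0.0], [-0.742, -0.67, -0.001], [0.001, 0.001, -1.0]]
force: [1.2, -1.4, 3.9]
opening: 0.568
grasp_force: 30.0
```

move_arm --increments '[{"xyz": [0, 0, -0.2], "roll": -0.06, "grip": 50}, {"xyz": [0, 0, -0.3], "roll": -0.1, "grip": 50}, {"xyz": [0, 0, -0.3], "roll": -0.1, "grip": 50}]'

```text
time_s: 5.88
position: [0.5167, 0.2725, 0.0827]
tcp_rot: [[0.841, -0.542, -0.001], [-0.542, -0.841, -0.001], [-0.0, 0.001, -1.0]]
force: [0.1, -0.3, 3.5]
opening: 0.568
grasp_force: 30.0
```

move_arm --increments '[{"xyz": [0, 0, -0.37], "roll": -0.12, "grip": 50}, {"xyz": [0, 0, -0.37], "roll": -0.12, "grip": 50}, {"xyz": [0, 0, -0.37], "roll": -0.12, "grip": 50}, {"xyz": [0, 0, -0.37], "roll": -0.12, "grip": 50}, {"xyz": [0, 0, -0.37], "roll": -0.12, "grip": 50}]'

```text
time_s: 6.3
position: [0.5163, 0.2724, 0.0845]
tcp_rot: [[1.0, 0.029, -0.002], [0.029, -1.0, -0.001], [-0.002, 0.001, -1.0]]
force: [0.5, -0.3, 5.4]
opening: 0.571
grasp_force: 30.0
```

move_arm --increments '[{"xyz": [0, 0, -0.37], "roll": -0.12, "grip": 50}, {"xyz": [0, 0, -0.37], "roll": -0.12, "grip": 50}, {"xyz": [0, 0, -0.37], "roll": -0.12, "grip": 50}, {"xyz": [0, 0, -0.37], "roll": -0.12, "grip": 50}, {"xyz": [0, 0, -0.37], "roll": -0.12, "grip": 50}]'

```text
time_s: 6.72
position: [0.5162, 0.2722, 0.0864]
tcp_rot: [[0.809, 0.588, -0.002], [0.588, -0.809, -0.001], [-0.002, 0.0, -1.0]]
force: [-0.7, -0.9, 5.5]
opening: 0.569
grasp_force: 30.0
```

Forces are low and the rise matches the thread. Continuing.

move_arm --increments '[{"xyz": [0, 0, -0.37], "roll": -0.12, "grip": 50}, {"xyz": [0, 0, -0.37], "roll": -0.12, "grip": 50}, {"xyz": [0, 0, -0.37], "roll": -0.12, "grip": 50}, {"xyz": [0, 0, -0.37], "roll": -0.12, "grip": 50}, {"xyz": [0, 0, -0.37], "roll": -0.12, "grip": 50}]'

```text
time_s: 7.13
position: [0.5164, 0.2722, 0.0883]
tcp_rot: [[0.335, 0.942, -0.001], [0.942, -0.335, -0.001], [-0.002, -0.001, -1.0]]
force: [0.7, -1.7, 4.0]
opening: 0.566
grasp_force: 30.0
```

move_arm --increments '[{"xyz": [0, 0, -0.37], "roll": -0.12, "grip": 50}, {"xyz": [0, 0, -0.37], "roll": -0.12, "grip": 50}, {"xyz": [0, 0, -0.37], "roll": -0.12, "grip": 50}, {"xyz": [0, 0, -0.37], "roll": -0.12, "grip": 50}, {"xyz": [0, 0, -0.37], "roll": -0.12, "grip": 50}]'

```text
time_s: 7.55
position: [0.5167, 0.2723, 0.0901]
tcp_rot: [[-0.255, 0.967, -0.001], [0.967, 0.255, -0.001], [-0.001, -0.001, -1.0]]
force: [0.4, -1.7, 3.4]
opening: 0.568
grasp_force: 30.0
```

move_arm --increments '[{"xyz": [0, 0, -0.37], "roll": -0.12, "grip": 50}, {"xyz": [0, 0, -0.37], "roll": -0.12, "grip": 50}, {"xyz": [0, 0, -0.37], "roll": -0.12, "grip": 50}, {"xyz": [0, 0, -0.37], "roll": -0.12, "grip": 50}, {"xyz": [0, 0, -0.37], "roll": -0.12, "grip": 50}]'

```text
time_s: 7.97
position: [0.5165, 0.2724, 0.0919]
tcp_rot: [[-0.756, 0.654, -0.001], [0.654, 0.756, -0.001], [0.0, -0.001, -1.0]]
force: [0.2, -1.4, 3.3]
opening: 0.57
grasp_force: 30.0
```

move_arm --increments '[{"xyz": [0, 0, -0.37], "roll": -0.12, "grip": 50}, {"xyz": [0, 0, -0.37], "roll": -0.12, "grip": 50}, {"xyz": [0, 0, -0.37], "roll": -0.12, "grip": 50}, {"xyz": [0, 0, -0.37], "roll": -0.12, "grip": 50}, {"xyz": [0, 0, -0.37], "roll": -0.12, "grip": 50}]'

```text
time_s: 8.38
position: [0.5164, 0.2723, 0.0937]
tcp_rot: [[-0.994, 0.113, -0.001], [0.113, 0.994, -0.001], [0.001, -0.001, -1.0]]
force: [0.2, -0.6, 3.8]
opening: 0.571
grasp_force: 30.0
```

move_arm --increments '[{"xyz": [0, 0, -0.37], "roll": -0.12, "grip": 50}, {"xyz": [0, 0, -0.37], "roll": -0.12, "grip": 50}, {"xyz": [0, 0, -0.37], "roll": -0.12, "grip": 50}, {"xyz": [0, 0, -0.37], "roll": -0.12, "grip": 50}, {"xyz": [0, 0, 0], "roll": 0, "grip": 50}]'

```text
time_s: 8.8
position: [0.5165, 0.2725, 0.0953]
tcp_rot: [[-0.935, -0.355, -0.001], [-0.355, 0.935, -0.001], [0.001, -0.0, -1.0]]
force: [-0.7, -1.2, 4.1]
opening: 0.563
grasp_force: 30.0
```

Run:
```python
from h import *
s=bot.read_state();print(np.round(s["joint_positions"],1),s["position"],s["time_s"],s["force"],s["moment"])
```

```text
[ 16.9  36.9  94.1  -0.   49.  -93.9] [0.51649888 0.27247214 0.09525014] 8.8 [-0.68900184 -1.21219668  4.10254626] [ 0.01848446 -0.06882549  0.0229534 ]
```

move_arm --increments '[{"xyz": [0, 0, 0], "roll": 0, "grip": 80}, {"xyz": [0, 0, 0], "roll": 0, "grip": 80}, {"xyz": [0, 0, 0], "roll": 0, "grip": 80}, {"xyz": [0, 0, 0], "roll": 0, "grip": 80}, {"xyz": [0, 0, 0], "roll": 0, "grip": 80}]'

```text
time_s: 9.22
position: [0.5166, 0.2729, 0.0945]
tcp_rot: [[-0.936, -0.353, -0.001], [-0.353, 0.936, -0.0], [0.001, 0.0, -1.0]]
force: [0.7, -0.5, -0.3]
opening: 0.784
grasp_force: 0.0
```

move_arm --increments '[{"xyz": [0, 0, 0], "roll": 0.125, "grip": 80}, {"xyz": [0, 0, 0], "roll": 0.125, "grip": 80}, {"xyz": [0, 0, 0], "roll": 0.125, "grip": 80}, {"xyz": [0, 0, 0], "roll": 0.125, "grip": 80}, {"xyz": [0, 0, 0], "roll": 0.125, "grip": 80}]'

```text
time_s: 9.63
position: [0.5167, 0.273, 0.0947]
tcp_rot: [[-0.964, 0.267, -0.001], [0.267, 0.964, -0.0], [0.001, -0.0, -1.0]]
force: [-0.1, -0.8, 0.7]
opening: 0.796
grasp_force: 0.0
```

move_arm --increments '[{"xyz": [0, 0, 0], "roll": 0.125, "grip": 80}, {"xyz": [0, 0, 0], "roll": 0.125, "grip": 80}, {"xyz": [0, 0, 0], "roll": 0.125, "grip": 80}, {"xyz": [0, 0, 0], "roll": 0.125, "grip": 80}, {"xyz": [0, 0, 0], "roll": 0.125, "grip": 80}]'

```text
time_s: 10.05
position: [0.5167, 0.273, 0.0947]
tcp_rot: [[-0.625, 0.781, -0.001], [0.781, 0.625, -0.0], [0.0, -0.0, -1.0]]
force: [-0.8, 0.2, -0.1]
opening: 0.8
grasp_force: 0.0
```

move_arm --increments '[{"xyz": [0, 0, 0], "roll": 0.125, "grip": 80}, {"xyz": [0, 0, 0], "roll": 0.125, "grip": 80}, {"xyz": [0, 0, 0], "roll": 0.125, "grip": 80}, {"xyz": [0, 0, 0], "roll": 0.125, "grip": 80}, {"xyz": [0, 0, 0], "roll": 0.125, "grip": 80}]'

```text
time_s: 10.47
position: [0.5167, 0.273, 0.0947]
tcp_rot: [[-0.05, 0.999, -0.001], [0.999, 0.05, -0.0], [-0.0, -0.001, -1.0]]
force: [-1.1, -0.3, -0.3]
opening: 0.8
grasp_force: 0.0
```

move_arm --increments '[{"xyz": [0, 0, 0], "roll": 0.125, "grip": 80}, {"xyz": [0, 0, 0], "roll": 0.125, "grip": 80}, {"xyz": [0, 0, 0], "roll": 0.125, "grip": 80}, {"xyz": [0, 0, 0], "roll": 0.125, "grip": 80}, {"xyz": [0, 0, 0], "roll": 0.125, "grip": 80}]'

```text
time_s: 10.88
position: [0.5167, 0.273, 0.0947]
tcp_rot: [[0.544, 0.839, -0.001], [0.839, -0.544, -0.0], [-0.0, -0.0, -1.0]]
force: [0.2, -0.3, -0.2]
opening: 0.798
grasp_force: 0.0
```

move_arm --increments '[{"xyz": [0, 0, 0], "roll": 0.125, "grip": 80}, {"xyz": [0, 0, 0], "roll": 0.125, "grip": 80}, {"xyz": [0, 0, 0], "roll": 0.125, "grip": 80}, {"xyz": [0, 0, 0], "roll": 0.125, "grip": 80}, {"xyz": [0, 0, 0], "roll": 0.125, "grip": 80}]'

```text
time_s: 11.3
position: [0.5167, 0.2729, 0.0947]
tcp_rot: [[0.932, 0.363, -0.001], [0.363, -0.932, -0.0], [-0.001, -0.0, -1.0]]
force: [-0.3, -0.1, -0.9]
opening: 0.804
grasp_force: 0.0
```

move_arm --increments '[{"xyz": [0, 0, 0], "roll": 0.125, "grip": 80}, {"xyz": [0, 0, 0], "roll": 0.125, "grip": 80}, {"xyz": [0, 0, 0], "roll": 0.125, "grip": 80}, {"xyz": [0, 0, 0], "roll": 0.125, "grip": 80}, {"xyz": [0, 0, 0], "roll": 0.125, "grip": 80}]'

```text
time_s: 11.72
position: [0.5168, 0.273, 0.0947]
tcp_rot: [[0.968, -0.251, -0.0], [-0.251, -0.968, -0.0], [-0.0, 0.0, -1.0]]
force: [0.6, 0.3, 0.5]
opening: 0.795
grasp_force: 0.0
```

move_arm --increments '[{"xyz": [0, 0, 0], "roll": 0.1, "grip": 80}, {"xyz": [0, 0, 0], "roll": 0, "grip": 80}]'

```text
time_s: 11.88
position: [0.5167, 0.2729, 0.0947]
tcp_rot: [[0.94, -0.342, -0.001], [-0.342, -0.94, -0.0], [-0.001, 0.0, -1.0]]
force: [-1.3, 0.2, -0.1]
opening: 0.796
grasp_force: 0.0
```

Run:
```python
from h import *
s=bot.read_state();print(np.round(s["joint_positions"],1),s["position"],s["time_s"],s["force"])
p,d=bot.capture("side");q=cloud("side",d,np.ones(d.shape,bool))
c=p.reshape(-1,3)
hsv=cv2.cvtColor(p,cv2.COLOR_RGB2HSV); m=((hsv[...,0]<8)|(hsv[...,0]>172))&(hsv[...,1]>170)&(hsv[...,2]>90)
q=cloud("side",d,m);q=q[(abs(q[:,0]-.516)<.04)&(abs(q[:,1]-.272)<.04)&(q[:,2]>.04)];print(len(q),np.percentile(q,[2,50,98],axis=0).round(3))
cv2.imwrite("pics/s3.png",cv2.resize(p[130:230,240:360,::-1],None,fx=5,fy=5))
```

```text
[ 16.9  37.   94.1   0.   48.9 126.9] [0.51673338 0.27294888 0.09471818] 11.8833 [-1.29726036  0.1652222  -0.13482506]
152 [[0.502 0.245 0.075]
 [0.526 0.254 0.106]
 [0.539 0.307 0.127]]
```

View pics/s3.png

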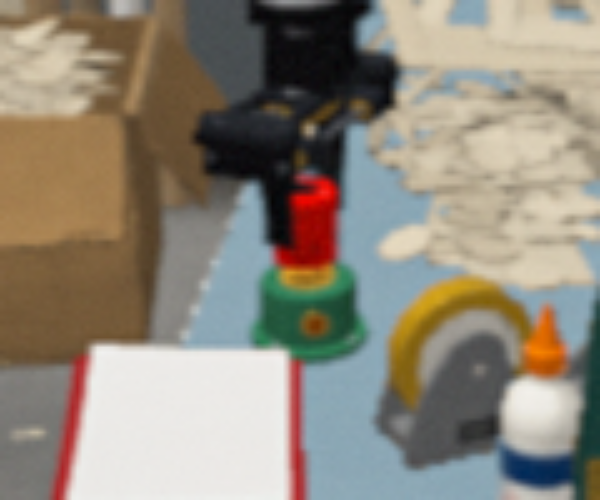

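The brass neck now shows under the cap (305,275), and the cap sits raised and centred between the fingers. Gripping it again.

move_arm --increments '[{"xyz": [0, 0, 0], "roll": 0, "grip": 60}, {"xyz": [0, 0, 0], "roll": 0, "grip": 50}, {"xyz": [0, 0, 0], "roll": 0, "grip": 50}, {"xyz": [0, 0, 0], "roll": 0, "grip": 50}, {"xyz": [0, 0, 0], "roll": 0, "grip": 50}]'

```text
time_s: 12.35
position: [0.5167, 0.2726, 0.0949]
tcp_rot: [[0.941, -0.34, -0.001], [-0.34, -0.941, -0.001], [-0.0, 0.001, -1.0]]
force: [-0.6, -2.6, 0.4]
opening: 0.57
grasp_force: 30.0
```

move_arm --increments '[{"xyz": [0, 0, -0.3], "roll": -0.1, "grip": 50}, {"xyz": [0, 0, -0.31], "roll": -0.1, "grip": 50}, {"xyz": [0, 0, -0.31], "roll": -0.1, "grip": 50}, {"xyz": [0, 0, -0.31], "roll": -0.1, "grip": 50}]'

```text
time_s: 12.68
position: [0.5166, 0.2728, 0.0961]
tcp_rot: [[0.998, 0.058, -0.001], [0.058, -0.998, -0.0], [-0.001, 0.0, -1.0]]
force: [-0.7, -0.4, 0.5]
opening: 0.567
grasp_force: 30.0
```

move_arm --increments '[{"xyz": [0, 0, -0.31], "roll": -0.1, "grip": 50}, {"xyz": [0, 0, -0.31], "roll": -0.1, "grip": 50}, {"xyz": [0, 0, -0.31], "roll": -0.1, "grip": 50}, {"xyz": [0, 0, -0.31], "roll": -0.1, "grip": 50}]'

```text
time_s: 13.02
position: [0.5163, 0.2729, 0.0973]
tcp_rot: [[0.897, 0.442, -0.001], [0.442, -0.897, -0.0], [-0.001, -0.001, -1.0]]
force: [-1.5, -0.5, -0.3]
opening: 0.571
grasp_force: 30.0
```

move_arm --increments '[{"xyz": [0, 0, -0.31], "roll": -0.1, "grip": 50}, {"xyz": [0, 0, -0.31], "roll": -0.1, "grip": 50}, {"xyz": [0, 0, -0.31], "roll": -0.1, "grip": 50}]'

```text
time_s: 13.27
position: [0.5166, 0.2729, 0.0986]
tcp_rot: [[0.726, 0.687, -0.001], [0.687, -0.726, -0.0], [-0.001, -0.0, -1.0]]
force: [-1.0, -0.1, 4.4]
opening: 0.565
grasp_force: 30.0
```

move_arm --increments '[{"xyz": [0, 0, -0.6], "roll": -0.1, "grip": 50}, {"xyz": [0, 0, -0.6], "roll": -0.06, "grip": 50}]'

```text
time_s: 13.43
position: [0.5172, 0.2732, 0.1003]
tcp_rot: [[0.608, 0.794, 0.001], [0.794, -0.608, 0.0], [0.001, 0.0, -1.0]]
force: [-0.8, 0.1, 4.1]
opening: 0.568
grasp_force: 30.0
```

move_arm --increments '[{"xyz": [0, 0, -0.7], "roll": 0, "grip": 50}, {"xyz": [0, 0, -0.7], "roll": 0, "grip": 50}]'

```text
time_s: 13.6
position: [0.5173, 0.2732, 0.1016]
tcp_rot: [[0.613, 0.79, 0.001], [0.79, -0.613, 0.0], [0.001, 0.0, -1.0]]
force: [-0.1, -0.5, 3.6]
opening: 0.565
grasp_force: 30.0
```

move_arm --increments '[{"xyz": [0, 0, -0.7], "roll": 0, "grip": 50}, {"xyz": [0, 0, -0.6], "roll": 0, "grip": 50}]'

```text
time_s: 13.77
position: [0.5173, 0.2732, 0.1026]
tcp_rot: [[0.612, 0.791, 0.001], [0.791, -0.612, 0.0], [0.001, 0.0, -1.0]]
force: [0.1, 0.7, 4.6]
opening: 0.562
grasp_force: 30.0
```

move_arm --increments '[{"xyz": [0, 0, -0.6], "roll": 0, "grip": 50}]'

```text
time_s: 13.85
position: [0.5173, 0.2732, 0.103]
tcp_rot: [[0.612, 0.791, 0.001], [0.791, -0.612, 0.0], [0.001, 0.0, -1.0]]
force: [0.5, -0.4, 0.8]
opening: 0.567
grasp_force: 30.0
```

move_arm --increments '[{"xyz": [0, 0, -0.6], "roll": 0, "grip": 50}]'

```text
time_s: 13.93
position: [0.5172, 0.2732, 0.1032]
tcp_rot: [[0.612, 0.791, 0.001], [0.791, -0.612, 0.0], [0.001, 0.0, -1.0]]
force: [-0.1, 1.0, -1.4]
opening: 0.563
grasp_force: 30.0
```

move_arm --increments '[{"xyz": [0, 0, -0.5], "roll": 0, "grip": 50}, {"xyz": [0, 0, 0], "roll": 0, "grip": 50}]'

```text
time_s: 14.1
position: [0.5172, 0.2731, 0.1033]
tcp_rot: [[0.612, 0.791, 0.0], [0.791, -0.612, 0.0], [0.0, 0.0, -1.0]]
force: [1.9, 0.2, -3.4]
opening: 0.564
grasp_force: 30.0
```

It is caught at z = 0.1033 with a light pull of 3 N. Turning on and feeling for the slip.

move_arm --increments '[{"xyz": [0, 0, 0], "roll": -0.05, "grip": 50}, {"xyz": [0, 0, 0], "roll": -0.05, "grip": 50}, {"xyz": [0, 0, 0], "roll": -0.05, "grip": 50}]'

```text
time_s: 14.35
position: [0.5165, 0.2727, 0.1036]
tcp_rot: [[0.484, 0.875, -0.002], [0.875, -0.484, -0.001], [-0.001, -0.001, -1.0]]
force: [-0.6, -0.5, 0.5]
opening: 0.566
grasp_force: 30.0
```

move_arm --increments '[{"xyz": [0, 0, 0], "roll": -0.05, "grip": 50}, {"xyz": [0, 0, 0], "roll": -0.05, "grip": 50}, {"xyz": [0, 0, 0], "roll": -0.05, "grip": 50}]'

```text
time_s: 14.6
position: [0.5165, 0.2726, 0.104]
tcp_rot: [[0.348, 0.937, -0.001], [0.937, -0.348, -0.001], [-0.001, -0.001, -1.0]]
force: [-0.1, -0.0, 3.9]
opening: 0.566
grasp_force: 30.0
```

move_arm --increments '[{"xyz": [0, 0, -0.6], "roll": 0, "grip": 50}, {"xyz": [0, 0, -0.4], "roll": 0, "grip": 50}]'

```text
time_s: 14.77
position: [0.5165, 0.2727, 0.1052]
tcp_rot: [[0.351, 0.936, -0.001], [0.936, -0.351, -0.001], [-0.001, -0.001, -1.0]]
force: [-1.5, -1.1, 4.2]
opening: 0.564
grasp_force: 30.0
```

move_arm --increments '[{"xyz": [0, 0, -0.4], "roll": 0, "grip": 50}, {"xyz": [0, 0, 0], "roll": 0, "grip": 50}]'

```text
time_s: 14.93
position: [0.5165, 0.2727, 0.1055]
tcp_rot: [[0.351, 0.936, -0.001], [0.936, -0.351, -0.001], [-0.001, -0.001, -1.0]]
force: [-1.4, -1.9, 4.1]
opening: 0.566
grasp_force: 30.0
```

move_arm --increments '[{"xyz": [0, 0, -0.6], "roll": -0.02, "grip": 50}, {"xyz": [0, 0, -0.6], "roll": 0, "grip": 50}]'

```text
time_s: 15.1
position: [0.5167, 0.2728, 0.1065]
tcp_rot: [[0.331, 0.944, -0.001], [0.944, -0.331, -0.0], [-0.0, -0.0, -1.0]]
force: [-1.4, -0.9, 3.8]
opening: 0.566
grasp_force: 30.0
```

move_arm --increments '[{"xyz": [0, 0, -0.6], "roll": 0, "grip": 50}, {"xyz": [0, 0, -0.6], "roll": 0, "grip": 50}]'

```text
time_s: 15.27
position: [0.5167, 0.2728, 0.1077]
tcp_rot: [[0.332, 0.943, -0.001], [0.943, -0.332, -0.0], [-0.0, -0.0, -1.0]]
force: [-0.3, -2.0, 3.1]
opening: 0.565
grasp_force: 30.0
```

move_arm --increments '[{"xyz": [0, 0, -0.6], "roll": 0, "grip": 50}, {"xyz": [0, 0, -0.6], "roll": 0, "grip": 50}]'

```text
time_s: 15.43
position: [0.5167, 0.2729, 0.1089]
tcp_rot: [[0.332, 0.943, -0.001], [0.943, -0.332, -0.0], [-0.0, -0.0, -1.0]]
force: [-1.6, -1.2, 3.7]
opening: 0.569
grasp_force: 30.0
```

move_arm --increments '[{"xyz": [0, 0, -1], "roll": 0, "grip": 50}, {"xyz": [0, 0, -1], "roll": 0, "grip": 50}, {"xyz": [0, 0, -1], "roll": 0, "grip": 50}]'

```text
time_s: 15.68
position: [0.5169, 0.2731, 0.112]
tcp_rot: [[0.332, 0.943, -0.0], [0.943, -0.332, 0.0], [0.0, -0.0, -1.0]]
force: [-0.5, -1.3, 2.9]
opening: 0.562
grasp_force: 30.0
```

move_arm --increments '[{"xyz": [0, 0, -2], "roll": 0, "grip": 50}, {"xyz": [0, 0, -3], "roll": 0, "grip": 50}, {"xyz": [0, 0, -5], "roll": 0, "grip": 50}, {"xyz": [0, 0, -8], "roll": 0, "grip": 50}, {"xyz": [0, 0, -10], "roll": 0, "grip": 50}]'

```text
time_s: 16.1
position: [0.5167, 0.273, 0.1401]
tcp_rot: [[0.332, 0.943, -0.001], [0.943, -0.332, -0.0], [-0.0, -0.001, -1.0]]
force: [0.5, -0.0, -1.7]
opening: 0.567
grasp_force: 30.0
```

move_arm --increments '[{"xyz": [0, 0, -12], "roll": 0, "grip": 50}, {"xyz": [0, 0, -15], "roll": 0, "grip": 50}, {"xyz": [0, 0, -20], "roll": 0, "grip": 50}, {"xyz": [0, 0, -20], "roll": 0, "grip": 50}, {"xyz": [0, 0, -15], "roll": 0, "grip": 50}]'

```text
time_s: 16.52
position: [0.5177, 0.2733, 0.2246]
tcp_rot: [[0.332, 0.943, 0.003], [0.943, -0.332, 0.001], [0.002, 0.002, -1.0]]
force: [0.2, -0.2, -1.2]
opening: 0.563
grasp_force: 30.0
```

Run:
```python
from h import *
s=bot.read_state();print(np.round(s["joint_positions"],1),s["position"],s["tcp_rot"][0],s["time_s"],s["force"])
d=np.array([.541,-.1995,0])-s["position"];print(d@np.array(s["tcp_rot"]))
p,_=bot.capture("side");cv2.imwrite("pics/s4.png",cv2.resize(p[100:230,240:400,::-1],None,fx=4,fy=4))
```

```text
[16.9 26.9 87.9  0.  64.9 36.3] [0.51767467 0.27330986 0.22457156] [0.33155418 0.94343155 0.00295404] 16.5167 [ 0.16580837 -0.22277945 -1.23448189]
[-0.43877083  0.17822119  0.22414947]
```

View pics/s4.png

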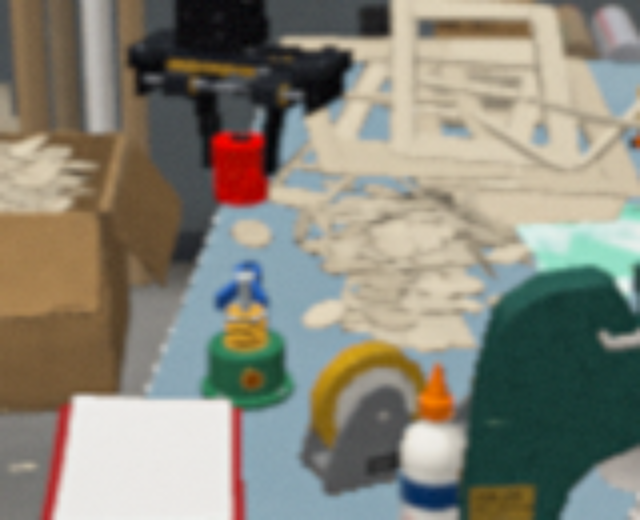

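The pot is open, with its plunger uncovered at (242,290), and the cap is held upright at (240,170). Carrying it to the tray.

move_arm --increments '[{"xyz": [-8, 3.2, 0], "roll": 0, "grip": 50}, {"xyz": [-16, 6.5, 0], "roll": 0, "grip": 50}, {"xyz": [-24, 9.8, 0], "roll": 0, "grip": 50}, {"xyz": [-24, 9.8, 0], "roll": 0, "grip": 50}, {"xyz": [-24, 9.8, 0], "roll": 0, "grip": 50}]'

```text
time_s: 16.98
position: [0.5209, 0.1679, 0.2208]
tcp_rot: [[0.331, 0.944, -0.002], [0.944, -0.331, -0.001], [-0.001, -0.002, -1.0]]
force: [-0.6, -0.1, -0.2]
opening: 0.564
grasp_force: 30.0
```

move_arm --increments '[{"xyz": [-24, 9.8, 0], "roll": 0, "grip": 50}, {"xyz": [-24, 9.8, 0], "roll": 0, "grip": 50}, {"xyz": [-24, 9.8, 0], "roll": 0, "grip": 50}, {"xyz": [-24, 9.8, 0], "roll": 0, "grip": 50}, {"xyz": [-24, 9.8, 0], "roll": 0, "grip": 50}]'

```text
time_s: 17.4
position: [0.5272, 0.0383, 0.2208]
tcp_rot: [[0.332, 0.943, -0.003], [0.943, -0.332, 0.0], [-0.001, -0.002, -1.0]]
force: [0.0, 0.6, -0.5]
opening: 0.569
grasp_force: 30.0
```

move_arm --increments '[{"xyz": [-24, 9.8, 0], "roll": 0, "grip": 50}, {"xyz": [-24, 9.8, 0], "roll": 0, "grip": 50}, {"xyz": [-24, 9.8, 0], "roll": 0, "grip": 50}, {"xyz": [-24, 9.8, 0], "roll": 0, "grip": 50}, {"xyz": [-24, 9.8, 0], "roll": 0, "grip": 50}]'

```text
time_s: 17.82
position: [0.5336, -0.0909, 0.2208]
tcp_rot: [[0.332, 0.943, -0.002], [0.943, -0.332, 0.001], [-0.0, -0.003, -1.0]]
force: [-0.6, 0.2, -0.8]
opening: 0.567
grasp_force: 30.0
```

move_arm --increments '[{"xyz": [-24, 9.8, 0], "roll": 0, "grip": 50}, {"xyz": [-24, 9.8, 0], "roll": 0, "grip": 50}, {"xyz": [-24, 9.8, 0], "roll": 0, "grip": 50}, {"xyz": [-20, 6, 0], "roll": 0, "grip": 50}, {"xyz": [-10, 4, 0], "roll": 0, "grip": 50}]'

```text
time_s: 18.23
position: [0.5371, -0.2016, 0.2207]
tcp_rot: [[0.334, 0.943, -0.002], [0.943, -0.334, -0.0], [-0.001, -0.002, -1.0]]
force: [0.0, 0.1, -1.5]
opening: 0.568
grasp_force: 30.0
```

move_arm --increments '[{"xyz": [0, 0, 20], "roll": 0, "grip": 50}, {"xyz": [0, 0, 30], "roll": 0, "grip": 50}, {"xyz": [0, 0, 30], "roll": 0, "grip": 50}, {"xyz": [0, 0, 25], "roll": 0, "grip": 50}, {"xyz": [0, 0, 15], "roll": 0, "grip": 50}]'

```text
time_s: 18.65
position: [0.5357, -0.1972, 0.0985]
tcp_rot: [[0.332, 0.943, -0.005], [0.943, -0.332, 0.004], [0.002, -0.006, -1.0]]
force: [0.2, 0.5, -1.4]
opening: 0.565
grasp_force: 30.0
```

move_arm --increments '[{"xyz": [0, 0, 10], "roll": 0, "grip": 50}, {"xyz": [0, 0, 0], "roll": 0, "grip": 50}, {"xyz": [0, 0, 0], "roll": 0, "grip": 50}]'

```text
time_s: 18.9
position: [0.538, -0.1985, 0.0916]
tcp_rot: [[0.331, 0.943, -0.001], [0.943, -0.331, 0.001], [0.0, -0.001, -1.0]]
force: [0.0, -0.1, -0.5]
opening: 0.568
grasp_force: 30.0
```

Run:
```python
from h import *
s=bot.read_state();print(np.round(s["joint_positions"],1),s["position"],s["time_s"],s["force"])
d=np.array([.541,-.1995,0])-s["position"];print(d@np.array(s["tcp_rot"]))
p,d=bot.capture("side")
hsv=cv2.cvtColor(p,cv2.COLOR_RGB2HSV); m=((hsv[...,0]<8)|(hsv[...,0]>172))&(hsv[...,1]>170)&(hsv[...,2]>60)
q=cloud("side",d,m);q=q[(abs(q[:,0]-.541)<.05)&(abs(q[:,1]+.2)<.05)&(q[:,2]>.01)];print(len(q),np.percentile(q,[2,50,98],axis=0).round(3))
cv2.imwrite("pics/s5.png",cv2.resize(p[200:330,220:380,::-1],None,fx=4,fy=4))
```

```text
[-31.4  36.7  95.8   0.   47.6 -12.1] [ 0.53796991 -0.1984643   0.09160087] 18.9 [ 0.02357411 -0.09859515 -0.45124725]
[-3.33946608e-06  3.30353106e-03  9.15972734e-02]
431 [[ 0.513 -0.226  0.069]
 [ 0.539 -0.218  0.108]
 [ 0.561 -0.182  0.141]]
```

View pics/s5.png

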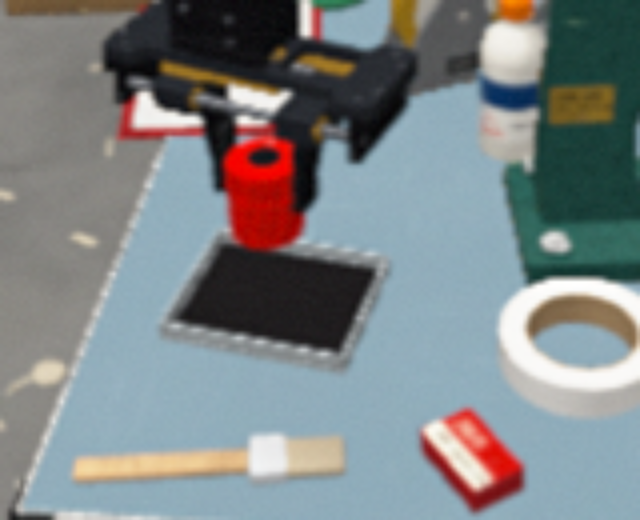

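The cap is upright at crop pixel (262,195), above the tray. Lowering it, slowly at the end.

move_arm --increments '[{"xyz": [0, 3, 8], "roll": 0, "grip": 50}, {"xyz": [0, 0, 13], "roll": 0, "grip": 50}, {"xyz": [0, 0, 13], "roll": 0, "grip": 50}, {"xyz": [0, 0, 12], "roll": 0, "grip": 50}, {"xyz": [0, 0, 8], "roll": 0, "grip": 50}]'

```text
time_s: 19.37
position: [0.5413, -0.1998, 0.0373]
tcp_rot: [[0.331, 0.943, 0.0], [0.943, -0.331, -0.0], [-0.0, 0.0, -1.0]]
force: [0.6, -0.4, -0.7]
opening: 0.565
grasp_force: 30.0
```

move_arm --increments '[{"xyz": [0, 0, 2], "roll": 0, "grip": 50}, {"xyz": [0, 0, 1], "roll": 0, "grip": 50}, {"xyz": [0, 0, 1], "roll": 0, "grip": 50}]'

```text
time_s: 19.62
position: [0.5414, -0.2, 0.0341]
tcp_rot: [[0.332, 0.943, 0.001], [0.943, -0.332, -0.0], [-0.0, 0.001, -1.0]]
force: [0.3, -1.1, -1.0]
opening: 0.563
grasp_force: 30.0
```

move_arm --increments '[{"xyz": [0, 0, 0.8], "roll": 0, "grip": 50}, {"xyz": [0, 0, 0.8], "roll": 0, "grip": 50}]'

```text
time_s: 19.78
position: [0.5415, -0.2, 0.0328]
tcp_rot: [[0.332, 0.943, 0.001], [0.943, -0.332, -0.001], [-0.0, 0.001, -1.0]]
force: [0.1, 0.1, -1.1]
opening: 0.567
grasp_force: 30.0
```

move_arm --increments '[{"xyz": [0, 0, 0.6], "roll": 0, "grip": 50}, {"xyz": [0, 0, 0.6], "roll": 0, "grip": 50}]'

```text
time_s: 19.95
position: [0.5412, -0.1999, 0.0314]
tcp_rot: [[0.332, 0.943, 0.001], [0.943, -0.332, -0.0], [-0.0, 0.001, -1.0]]
force: [-0.3, -1.0, -0.9]
opening: 0.566
grasp_force: 30.0
```

move_arm --increments '[{"xyz": [0, 0, 0.5], "roll": 0, "grip": 50}, {"xyz": [0, 0, 0.5], "roll": 0, "grip": 50}]'

```text
time_s: 20.12
position: [0.5411, -0.1998, 0.0302]
tcp_rot: [[0.332, 0.943, 0.0], [0.943, -0.332, -0.0], [-0.0, 0.0, -1.0]]
force: [-0.1, 0.2, -0.6]
opening: 0.564
grasp_force: 30.0
```

move_arm --increments '[{"xyz": [0, 0, 0.5], "roll": 0, "grip": 50}, {"xyz": [0, 0, 0], "roll": 0, "grip": 50}]'

```text
time_s: 20.28
position: [0.541, -0.1997, 0.0295]
tcp_rot: [[0.332, 0.943, -0.0], [0.943, -0.332, 0.0], [0.0, -0.0, -1.0]]
force: [0.2, -0.2, -1.5]
opening: 0.565
grasp_force: 30.0
```

move_arm --increments '[{"xyz": [0, 0, 0.4], "roll": 0, "grip": 50}, {"xyz": [0, 0, 0], "roll": 0, "grip": 50}]'

```text
time_s: 20.45
position: [0.541, -0.1998, 0.0292]
tcp_rot: [[0.332, 0.943, -0.0], [0.943, -0.332, 0.0], [0.0, -0.0, -1.0]]
force: [-0.0, -0.2, -1.2]
opening: 0.566
grasp_force: 30.0
```

move_arm --increments '[{"xyz": [0, 0, 0.4], "roll": 0, "grip": 50}, {"xyz": [0, 0, 0], "roll": 0, "grip": 50}]'

```text
time_s: 20.62
position: [0.541, -0.1998, 0.029]
tcp_rot: [[0.332, 0.943, -0.0], [0.943, -0.332, -0.0], [-0.0, -0.0, -1.0]]
force: [-0.8, 0.0, 0.2]
opening: 0.565
grasp_force: 30.0
```

move_arm --increments '[{"xyz": [0, 0, 0.4], "roll": 0, "grip": 50}, {"xyz": [0, 0, 0], "roll": 0, "grip": 50}]'

```text
time_s: 20.78
position: [0.5411, -0.1998, 0.0289]
tcp_rot: [[0.332, 0.943, 0.0], [0.943, -0.332, -0.0], [-0.0, 0.0, -1.0]]
force: [-0.6, 0.7, 4.6]
opening: 0.565
grasp_force: 30.0
```

Contact is at about 4 N, so it is down gently. Letting go and withdrawing straight up.

move_arm --increments '[{"xyz": [0, 0, 0], "roll": 0, "grip": 62}, {"xyz": [0, 0, 0], "roll": 0, "grip": 75}, {"xyz": [0, 0, 0], "roll": 0, "grip": 80}, {"xyz": [0, 0, 0], "roll": 0, "grip": 80}, {"xyz": [0, 0, 0], "roll": 0, "grip": 80}]'

```text
time_s: 21.2
position: [0.541, -0.1998, 0.0282]
tcp_rot: [[0.332, 0.943, -0.0], [0.943, -0.332, 0.0], [0.0, -0.0, -1.0]]
force: [0.3, -0.1, 0.3]
opening: 0.78
grasp_force: 0.0
```

move_arm --increments '[{"xyz": [0, 0, -5], "roll": 0, "grip": 80}, {"xyz": [0, 0, -12], "roll": 0, "grip": 80}, {"xyz": [0, 0, -20], "roll": 0, "grip": 80}, {"xyz": [0, 0, -25], "roll": 0, "grip": 80}, {"xyz": [0, 0, -25], "roll": 0, "grip": 80}]'

```text
time_s: 21.62
position: [0.5408, -0.1996, 0.1169]
tcp_rot: [[0.332, 0.943, -0.0], [0.943, -0.332, 0.0], [0.0, -0.001, -1.0]]
force: [0.6, -1.1, 0.2]
opening: 0.802
grasp_force: 0.0
```

move_arm --increments '[{"xyz": [0, 0, -30], "roll": 0, "grip": 80}, {"xyz": [0, 0, -30], "roll": 0, "grip": 80}, {"xyz": [0, 0, -20], "roll": 0, "grip": 80}, {"xyz": [0, 0, 0], "roll": 0, "grip": 80}, {"xyz": [0, 0, 0], "roll": 0, "grip": 80}]'

```text
time_s: 22.03
position: [0.5418, -0.2002, 0.1978]
tcp_rot: [[0.331, 0.943, 0.004], [0.943, -0.331, -0.002], [-0.001, 0.004, -1.0]]
force: [0.4, 0.2, -0.9]
opening: 0.799
grasp_force: 0.0
```

Run:
```python
from h import *
s=bot.read_state();print(s["position"],s["time_s"],s["force"])
p,d=bot.capture("side");cv2.imwrite("pics/s6.png",cv2.resize(p[140:340,220:460,::-1],None,fx=3,fy=3))
```

```text
[ 0.54180431 -0.20017229  0.19779498] 22.0333 [ 0.41954261  0.18625657 -0.92393283]
```

View pics/s6.png

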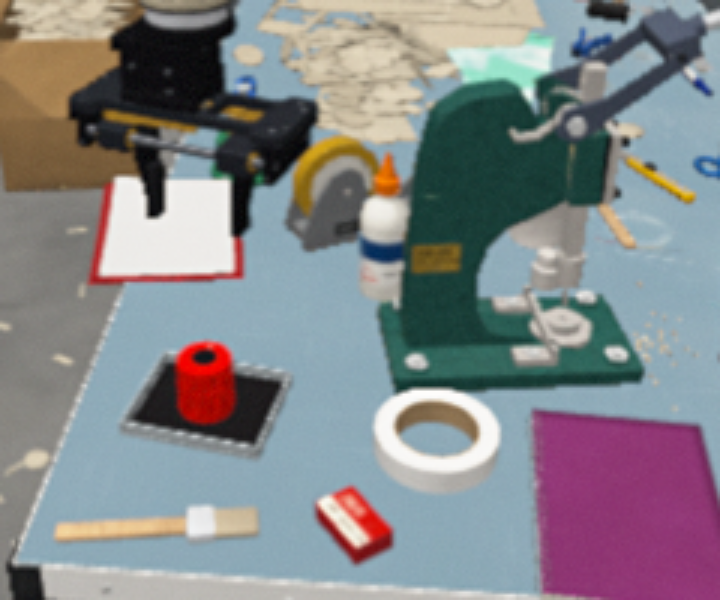

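The cap stands upright in the middle of the tray at (205,385), the gripper is clear of it, and nothing else has moved.

```bash
python3 -c "
from rig import bot
print(bot.hand_in())"
```

```text
the job is handed in; nothing more can be done
None
```

The oil pot is open and its cap stands upright, open side down, in the middle of the tray; it came free lightly with no forcing, and I handed the job in at about 22 s of the 72 s allowed.

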